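# Hang the tongs over the shelf rail

### The arm

A 6-joint arm with a two-finger parallel gripper is mounted at the origin on a cart in front of the work surface, level with it; the furniture and walls round the work are solid. World frame = base frame: x ahead of the robot, y to its left, z up, the work surface at z = 0. Lengths are in m, angles in rad, forces in N, time in s.
With the tool pointing down it reaches from about 0.275 to 0.825 m from the base axis. Payload 5.2 kg.
Tool frame: the origin (TCP) lies at the very end of the fingers, on their centre line; the grasp point (between the pads) lies 19 mm behind it; z points along the fingers, y is the line along which they close (so a half turn about z gives the same grasp; the last joint's range is limited). The gripper opens to 93 mm and grips with 3 to 60 N. Pads are 15 mm wide; open, the fingers measure 128 mm over their backs; the gripper's body (75 mm by 188 mm) begins 65 mm behind the grasp point.
Start: joints at [1.068, 0.259, 1.535, -0, 1.348, -0.203], TCP at [0.162, 0.525, 0.181] pointing down, gripper open.
Joint ranges: [-3.14, 3.14], [-0.91, 2.08], [0.19, 2.58], [-1.22, 4.36], [0.22, 2.71], [-3.12, 3.12]. Speed limits (rad/s): [2.57, 2.57, 3.14, 3.14, 3.14, 3.14].

### API

Orientations are given as a unit quaternion [x, y, z, w].
In Python, from cell import robot gives the robot as it stands.
- The arm moves only by the tool step_arm, never from a script. Its argument "rows" is one flat list of numbers, 7 for each row, row after row: the shift along the tool's x, y, z each as a share of 1000 mm, from -1 to 1, then the turn, a rotation vector about the tool's x, y, z each as a share of 180 degrees, from -1 to 1, then the closure in counts, from 0 (fully open) to 255 (shut). In form: [tx, ty, tz, rx, ry, rz, claw, tx, ty, tz, rx, ry, rz, claw, ...]. A call has 1 to 8 rows; each row is the pose to reach, as a shift and turn from the pose commanded when the call began, along the tool's axes at that moment, turning the shorter way round; what a row does not reach only later rows make up. A row lasts 1/10 s, in which the tool goes at most 50 mm and 8.59 degrees, less where a joint would pass 70% of its speed; a pose out of reach is approached as far as the arm can. A call with a number of a shift or a turn outside -1 to 1 is refused whole. A call with a gripper value outside its range is refused whole. The fingers move at their own pace and stop on an object; "squeeze" is the grip in N (left out, the last holds). Time passes only in rows, so rows that repeat a pose let the fingers close. It gives the time, the measured TCP pose, the force, the opening and the grip force at its end, in the units of the state.
- robot.observe(): the state, without advancing time (a new reading comes with each control period).
- robot.capture(name): name is "side" or "top"; returns a dict with "color" (384x512x3 uint8, red, green, blue), "z_map" (384x512 float32, m along the optical axis (not along the pixel's ray), 0 where there is no reading), "fx", "fy", "cx", "cy" (pixels), "camera_from_world" (4x4, takes a point from world to camera coordinates). Camera axes: x right, y down, z forward; pixel columns grow to the right and rows downward; lengths in m; the calibration is good to about 2 mm. A picture is of the moment at which its call begins.
- robot.close_job(): hands the job in; it is judged then, once.
The state is a dict: "time_s": time; "joint_positions": joint angles; "joint_vel": joint speeds; "effort": joint torques, N m; "ee_pos": TCP position; "tool_rot": TCP orientation; "contact_force": force on the tool from outside, world axes, zero at the start; "ft_torque": the same for the moment, N m; "gripper_width": finger opening in m; "grip_force": force on a finger pad.
Only numpy, scipy, OpenCV 4.12 (cv2) and the standard library are available. Lean on these libraries where they do the work, as an engineer would, in place of code of your own. Each camera call takes 0.05 s, during which the arm holds its last target. There are 200 camera calls.

### The job

Take the kitchen tongs out of their grey drip pocket and hang them astride the steel rail under the little shelf, one arm on either side of the rail, near the middle of its length, so that they end up hanging still and straight down by their head. The height at which the rail is clamped is not known beforehand, so find it gently, do not press hard, and let go only when the tongs' head rests on the rail. Leave the jars, cups and bottles where they stand.

Things in the scene. Friction and masses are not known exactly. Their poses are not given: they have to be found in the camera images.
- tongs_mid (a point): Centre of the rigid, locked-open tongs (90-180 g, steel, green tips), half-way up their 150 mm; mouth down, z up. Solid head 38 mm (x) by 22 mm (y), 33 to 75 mm above this point (a wire loop without substance stands 14 mm higher). Hung up, a 90-degree V notch below the head centres itself on the rail, whose top is then 32 mm above this point. Grip the head across its 22 mm (y).
- tongs: The same tongs, same axes; origin at the mouth, level with the tips' undersides, 75 mm below tongs_mid. Two like arms at x -/+, 5 mm thick, 20 mm wide: the gap between them is 27 mm below the head and widens to 48 mm at the mouth. Green tips: x from 24 to 32 mm either side, 24 mm wide (y), 30 mm tall, flat underneath. Centre of mass about 55 mm below the notch. Let go leaning, they swing upright and settle in some 3 s.
- tongs_pocket: Fixed grey plastic pocket, open on top, in which the tongs stand: outside 80 mm (x) by 42 mm (y) by 55 mm high on a flat foot 110 x 70 mm, inside 70 x 32 mm, floor 5 mm above the table. Origin at the centre of its underside.
- rail_stand: Fixed shelf stand with a rigid round steel rail, 14 mm in diameter, below its front edge. Origin on the table straight below the rail's middle; the rail runs along y, x to the rear. The rail's axis is at x = 0, at a height clamped anywhere from 120 to 180 mm, not reported: see it or feel for it. Rail free between the black clamps and posts at y = -/+180 mm (x 0 to 100 mm).
- shelf_edge (a point): Middle of the lower front edge of the stand's shelf board, 330 mm above the table and 5 mm nearer the robot than the rail's axis; same axes as the stand. Board 110 mm deep (x), 400 mm wide (y), 16 mm thick. It closes the space above the rail to a vertical tool: come from the front with the tool leaning 30 to 45 degrees, fingers pointing forward and down.
- deli_a: Clear deli cup with a blue lid, 86x78x59 mm, bystander; origin under its centre.
- deli_b: Clear deli cup without a coloured lid, 86x78x59 mm, bystander; origin under its centre.
- brown_bottle: Dark sauce bottle with red cap, 66 mm across, 165 mm tall, bystander; origin under its centre.
- salt: Salt shaker with a grey top, 44 mm across, 90 mm tall, bystander in front of the stand; origin under its centre.
- spice_jar_red: Spice jar with red lid, 104x104x222 mm, bystander on the shelf board; origin under its centre.
- paprika_jar: Orange jar with yellow lid, 68 mm across, 210 mm tall, bystander on the shelf board; origin under its centre.

How it is judged:
On the way, in this order (a step that is already met when the one before it is completed fails the run):
1. the tongs are lifted clear of the pocket (height (world z) of tongs above 0.06 m), for 0.1 s.
2. the tongs, still held by the fingers, rest with their head on the rail (contact force between tongs and rail_stand above 0.3 N and contact force between the fingers and tongs above 0.5 N and x of tongs_mid in the frame of rail_stand between -0.03 and 0.05 m and z of tongs_mid in the frame of rail_stand between 0.085 and 0.18 m and z of tongs in the frame of rail_stand below 0.12 m and horizontal distance between tongs_mid and tongs below 0.065 m), for 0.1 s.
At the end, for the whole second after the job is handed in: Tongs hang astride the rail: centre within 15 mm of its line, within 70 mm of its middle, 85-175 mm above the table; upright within 0.3 rad, square to the rail within 0.25 rad; bearing on the stand, released, at rest (under 0.03 m/s, 0.4 rad/s) (x of tongs_mid in the frame of rail_stand between -0.015 and 0.015 m and y of tongs_mid in the frame of rail_stand between -0.07 and 0.07 m and z of tongs_mid in the frame of rail_stand between 0.085 and 0.175 m and angle between tongs_mid's own z axis and vertical below 0.3 rad and angle between the y axis of tongs_mid and the y axis of rail_stand, either way round below 0.25 rad and contact force between tongs and rail_stand above 0.3 N and contact force between the fingers and tongs below 0.05 N and linear speed of tongs below 0.03 m/s and angular speed of tongs below 0.4 rad/s); the robot touches nothing.
It fails at once if the tongs fall freely instead of being set down (linear speed of tongs above 0.7 m/s and contact force between the fingers and tongs below 0.05 N).
It fails at once if a jar, cup or bottle is shifted by more than 40 mm (distance of any of deli_a, deli_b, brown_bottle, salt, spice_jar_red, paprika_jar from where it was at the start of the episode above 0.04 m).
It fails at once if the tongs are pressed against the rail or its stand with more than 40 N (contact force between tongs and rail_stand above 40 N).
It also fails if it takes over 64 s, if anything falls off the work surface, if the arm or the gripper's body presses on something with over 40 N, if the wrist force passes 120 N, or if a joint passes its speed limit or range.

## Working session

There is one attempt and no reset: what is moved stays moved. The work goes in short steps, Python scripts to look and compute and a tool call to move; the robot and the scene stay as the last step left them, time stands still between calls to the robot, and variables do not carry over. Pictures are saved under pics/ and viewed, at most 12 in all, crops included, and the job is handed in when it is done.

Besides the shell and the picture viewer there is one more tool, called after "Emit:" by a JSON object that holds its "method" and its "body", one argument or row to a line. step_arm: Moves the arm, as the interface text tells. Its arguments: {"type":"object","properties":{"rows":{"type":"array","items":{"type":"number"}},"squeeze":{"type":"number"}},"required":["rows"]}

```bash
mkdir -p pics; python3 - <<'E'
from cell import robot
import cv2,numpy as np
for n in("side","top"):
    c=robot.capture(n); np.savez(f"{n}0.npz",**c)
    cv2.imwrite(f"pics/{n}0.png",c["color"][:,:,::-1])
    print(n,c["fx"],c["cx"],np.linalg.inv(c["camera_from_world"]).round(3).tolist())
print(robot.observe())
E
```

```text
side 479.3942777422734 252.73948438281556 [[0.993, -0.065, 0.095, 0.396], [-0.115, -0.508, 0.854, -1.293], [-0.007, -0.859, -0.512, 1.05], [0.0, 0.0, 0.0, 1.0]]
top 361.46773544537194 258.52028760158584 [[-0.082, -0.974, 0.213, 0.272], [-0.997, 0.08, -0.014, 0.087], [-0.003, -0.213, -0.977, 1.604], [0.0, 0.0, 0.0, 1.0]]
{'time_s': 0.1, 'joint_positions': array([ 1.06818690e+00,  2.59305176e-01,  1.53593885e+00,  1.00591114e-05,
        1.34799470e+00, -2.02832938e-01]), 'joint_vel': array([-0.00020719, -0.00064101, -0.00349499,  0.00138511, -0.00280488,
       -0.00206883]), 'effort': array([ 1.44289137e-03, -4.38201892e+01, -2.84644586e+01,  7.20687211e-02,
        3.61807854e-02, -3.29680859e-05]), 'ee_pos': array([0.16214715, 0.52499657, 0.18039598]), 'tool_rot': array([ 1.49328682e-01,  9.88787271e-01, -7.70672127e-04, -2.88922285e-04]), 'contact_force': array([ 0.46886347,  0.57357867, -0.35318152]), 'ft_torque': array([-0.01802645, -0.00908589,  0.02130111]), 'grip_force': 0.0, 'gripper_width': 0.0930022749945011}
```

View pics/side0.png

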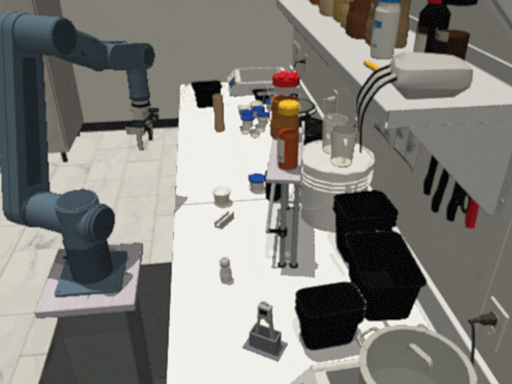

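View pics/top0.png

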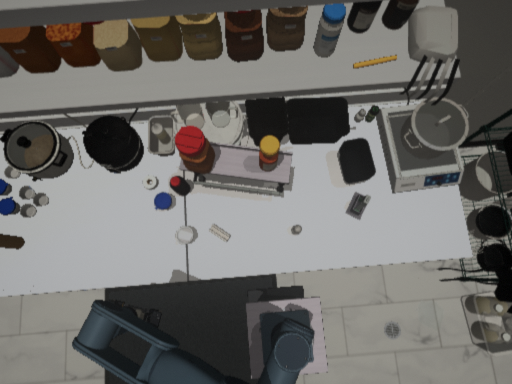

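The tongs and pocket show at side (265,330) and top (358,206). The stand is at top (240,175) with the rail at side (280,230), and the salt is at top (296,229). Next I'll build point clouds.

```bash
cat > h.py <<'E'
import numpy as np,cv2
def world(c):
    h,w=c["z_map"].shape; v,u=np.mgrid[:h,:w]; z=c["z_map"]
    P=np.stack([(u-c["cx"])/c["fx"]*z,(v-c["cy"])/c["fy"]*z,z,np.ones_like(z)],-1)
    W=(P@np.linalg.inv(c["camera_from_world"]).T)[...,:3]; W[z==0]=np.nan; return W
def pix(c,p):
    q=c["camera_from_world"]@np.append(p,1); return c["fx"]*q[0]/q[2]+c["cx"],c["fy"]*q[1]/q[2]+c["cy"]
E
python3 - <<'E'
from h import *
S=dict(np.load("side0.npz"));T=dict(np.load("top0.npz"))
a,b=world(S),world(T); np.set_printoptions(precision=3,suppress=True)
def box(W,r0,r1,c0,c1,z0,z1,n):
    p=W[r0:r1,c0:c1].reshape(-1,3); p=p[(p[:,2]>z0)&(p[:,2]<z1)]
    if len(p): 
        xy=p[:,:2].astype(np.float32); r=cv2.minAreaRect(xy)
        print(n,len(p),p.min(0),p.max(0),p.mean(0),"rect",np.array(r[0]),np.array(r[1]),r[2])
for W,n,R in((a,"side",(295,360,240,292)),(b,"top",(190,222,343,373))):
    for z in((.003,.02),(.03,.07),(.09,.13),(.13,.2)): box(W,*R,*z,n+str(z))
box(b,130,200,190,300,.3,.36,"shelf top")
box(b,130,210,180,300,.1,.25,"rail top")
box(b,220,240,288,304,.02,.12,"salt")
box(b,130,210,180,300,.36,.6,"jars")
box(a,130,180,262,305,.3,.36,"shelf side")
box(a,175,275,255,305,.02,.3,"below side")
box(b,170,220,140,195,.02,.2,"bottle+blue cup")
box(b,225,245,170,205,.02,.2,"cup")
o=np.hstack([cv2.resize(S["color"][280:365,225:310],(400,400),interpolation=2),cv2.resize(S["color"][155:275,235:325],(400,533),interpolation=2)[:400]])
cv2.imwrite("pics/crop.png",o[:,:,::-1])
E
```

```text
side(0.003, 0.02) 291 [ 0.463 -0.429  0.003] [ 0.618 -0.17   0.02 ] [ 0.527 -0.378  0.009] rect [ 0.541 -0.303] [0.247 0.147] 81.0647201538086
side(0.03, 0.07) 452 [ 0.484 -0.415  0.03 ] [ 0.569 -0.34   0.069] [ 0.526 -0.381  0.046] rect [ 0.527 -0.377] [0.046 0.081] 57.54062271118164
side(0.09, 0.13) 128 [ 0.506 -0.399  0.091] [ 0.547 -0.373  0.129] [ 0.527 -0.385  0.113] rect [ 0.526 -0.386] [0.023 0.04 ] 85.42723083496094
side(0.13, 0.2) 177 [ 0.506 -0.395  0.13 ] [ 0.543 -0.362  0.169] [ 0.525 -0.382  0.147] rect [ 0.526 -0.378] [0.022 0.039] 59.511322021484375
top(0.003, 0.02) 231 [ 0.454 -0.45   0.003] [ 0.603 -0.302  0.019] [ 0.526 -0.368  0.006] rect [ 0.527 -0.375] [0.131 0.148] 82.2739028930664
top(0.03, 0.07) 99 [ 0.482 -0.39   0.03 ] [ 0.568 -0.335  0.07 ] [ 0.52  -0.363  0.048] rect [ 0.525 -0.373] [0.043 0.079] 58.127052307128906
top(0.09, 0.13) 22 [ 0.504 -0.373  0.091] [ 0.545 -0.355  0.128] [ 0.517 -0.363  0.112] rect [ 0.525 -0.364] [0.016 0.041] 87.39396667480469
top(0.13, 0.2) 60 [ 0.507 -0.387  0.132] [ 0.543 -0.355  0.171] [ 0.524 -0.37   0.152] rect [ 0.525 -0.
[... 354 characters left out ...]
-0.081  0.07 ] rect [ 0.435 -0.081] [0.04  0.035] 44.92613983154297
jars 1991 [ 0.616 -0.063  0.36 ] [0.744 0.321 0.573] [0.66  0.177 0.492] rect [0.662 0.13 ] [0.372 0.121] 77.61029815673828
shelf side 795 [ 0.575 -0.069  0.339] [0.756 0.316 0.36 ] [0.643 0.049 0.345] rect [0.663 0.134] [0.392 0.11 ] 78.38477325439453
below side 1663 [ 0.575 -0.068  0.02 ] [0.761 0.516 0.3  ] [0.657 0.101 0.129] rect [0.675 0.221] [0.583 0.173] 87.13356018066406
bottle+blue cup 690 [0.572 0.326 0.02 ] [0.735 0.58  0.173] [0.648 0.457 0.079] rect [0.644 0.461] [0.256 0.154] 80.49317169189453
cup 269 [0.413 0.358 0.048] [0.491 0.433 0.066] [0.451 0.396 0.057] rect [0.452 0.395] [0.075 0.077] 88.43751525878906
```

View pics/crop.png

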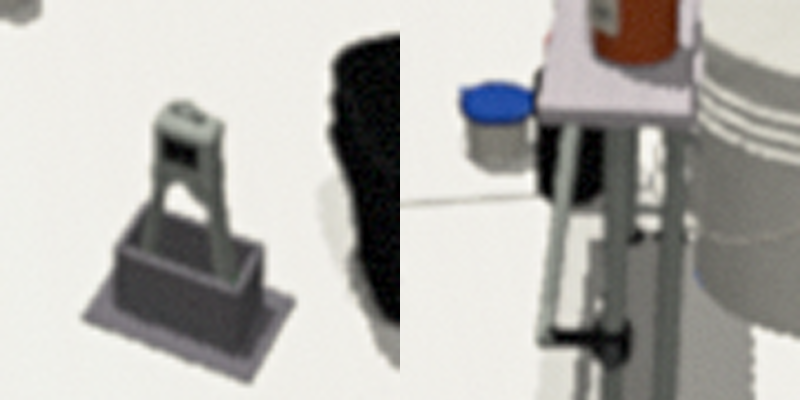

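The crop shows the tongs standing in the pocket, with their long axis yawed about -32°. The rail runs from its clamp at side pixel (267,230) up to (274,183). Next I'll find the rail height in the stand frame.

```bash
python3 - <<'E'
from h import *
S=dict(np.load("side0.npz"));T=dict(np.load("top0.npz")); np.set_printoptions(precision=4,suppress=True)
for c,n in((S,"side"),(T,"top")):
    W=world(c).reshape(-1,3)
    m=np.abs(W[:,2]-.346)<.012; m&=(W[:,0]>.55)&(W[:,0]<.78)&(W[:,1]>-.1)&(W[:,1]<.36)
    r=cv2.minAreaRect(W[m,:2].astype(np.float32)); print(n,r, np.median(W[m,2]))
yaw=np.radians(-11.5); o=np.array([.614,.142]); R=np.array([[np.cos(yaw),np.sin(yaw)],[-np.sin(yaw),np.cos(yaw)]])
for c,n in((S,"side"),(T,"top")):
    W=world(c).reshape(-1,3); L=(W[:,:2]-o)@R.T
    m=(np.abs(L[:,0])<.025)&(np.abs(L[:,1])<.17)&(W[:,2]>.1)&(W[:,2]<.2)
    print(n,m.sum())
    for y0 in np.arange(-.17,.17,.05):
        k=m&(L[:,1]>=y0)&(L[:,1]<y0+.05)
        if k.sum(): print(round(y0,3),k.sum(),"x",np.percentile(L[k,0],[5,50,95]),"z",np.percentile(W[k,2],[5,50,95]))
# posts side bottoms / clamps
    k=(np.abs(L[:,0]-.05)<.08)&(np.abs(L[:,1])<.24)&(W[:,2]>.02)&(W[:,2]<.3)&(abs(L[:,1])>.15)
    for z in np.arange(.02,.3,.04):
        q=k&(W[:,2]>=z)&(W[:,2]<z+.04)
        if q.sum(): print("post z",round(z,2),q.sum(),L[q].min(0),L[q].max(0))
E
```

```text
side ((0.6638291478157043, 0.139529287815094), (0.405320942401886, 0.11038311570882797), 78.4438247680664) 0.3442792752731566
top ((0.6666396260261536, 0.14368917047977448), (0.40099844336509705, 0.11321438103914261), 78.84327697753906) 0.3457051478339117
side 187
-0.17 40 x [-0.003   0.004   0.0188] z [0.1377 0.1447 0.1489]
-0.12 34 x [-0.0027  0.0032  0.0092] z [0.1382 0.1437 0.1482]
-0.07 31 x [-0.0016  0.0044  0.0098] z [0.1405 0.1441 0.1488]
-0.02 28 x [-0.0018  0.0059  0.0106] z [0.1381 0.1433 0.1493]
0.03 28 x [-0.0002  0.0063  0.0114] z [0.1396 0.1431 0.1465]
0.08 22 x [0.0006 0.0065 0.0123] z [0.141  0.1435 0.1462]
0.13 4 x [0.0001 0.0054 0.0104] z [0.1397 0.1412 0.1428]
post z 0.02 202 [-0.0249 -0.1849] [0.1007 0.2397]
post z 0.06 150 [-0.0211 -0.1838] [0.1001 0.2399]
post z 0.1 139 [-0.0035 -0.202 ] [0.1007 0.1942]
post z 0.14 213 [-0.0043 -0.2047] [ 0.1003 -0.1508]
post z 0.18 116 [ 0.0434 -0.1842] [ 0.1007 -0.168 ]
post z 0.22 148 [ 0.043  -0.1843] [0.1273 0.2231]
post z 0.26 141 [ 0.0449 -0.1848] [0.1271 0.2289]
top 275
-0.17 49 x [-0.0047  0.0026  0.0192] z [0.1394 0.1453 0.1504]
-0.12 40 x [-0.0043  0.0005  0.007 ] z [0.1402 0.1448 0.1509]
-0.07 39 x [-0.0028  0.002   0.0089] z [0.1393 0.1448 0.1505]
-0.02 40 x [-0.0027  0.0025  0.0094] z [0.141  0.1456 0.1512]
0.03 39 x [-0.0013  0.0031  0.0089] z [0.1389 0.1452 0.1502]
0.08 40 x [-0.0015  0.0044  0.0102] z [0.1405 0.1461 0.1515]
0.13 28 x [-0.0006  0.0046  0.011 ] z [0.1418 0.1454 0.1503]
post z 0.02 32 [-0.0153 -0.1638] [0.0733 0.2393]
post z 0.06 27 [-0.0196 -0.1627] [0.0579 0.2388]
post z 0.1 26 [-0.0201 -0.197 ] [0.0487 0.239 ]
post z 0.14 111 [-0.0058 -0.1886] [0.0468 0.2021]
```

```bash
cat >> h.py <<'E'
from scipy.spatial.transform import Rotation as Ro
def tool(h,lean):
    h,l=np.radians([h,lean]); z=np.array([np.cos(h)*np.sin(l),np.sin(h)*np.sin(l),-np.cos(l)]); y=np.array([-np.sin(h),np.cos(h),0]); 
    return Ro.from_matrix(np.stack([np.cross(y,z),y,z],1))
def rel(targets,start=None):
    "targets: (grasp point xyz, heading, lean); prints 6 numbers for each from the present pose"
    from cell import robot
    s=robot.observe(); p,q=(s["ee_pos"],Ro.from_quat(s["tool_rot"])) if start is None else start
    for g,h,l in targets:
        t=tool(h,l); e=np.array(g)+t.as_matrix()[:,2]*.019
        print((q.inv().apply(e-p)).round(4).tolist(),((q.inv()*t).as_rotvec()/np.pi).round(4).tolist(),"tcp",e.round(4))
E
python3 - <<'E'
from h import *
rel([((.42,.2,.30),-20,20),((.50,-.25,.29),-32,45)])
u=tool(-32,45).as_matrix()[:,2]; G=np.array([.5255,-.375,.140])
rel([(G-.10*u,-32,45)])
E
```

```text
[-0.3488, -0.2348, -0.1015] [0.0022, -0.1112, 0.0156] tcp [0.4261 0.1978 0.2821]
[-0.5646, -0.6443, -0.0953] [0.0318, -0.2486, 0.0783] tcp [ 0.5114 -0.2571  0.2766]
[-0.5575, -0.7379, -0.0159] [0.0318, -0.2486, 0.0783] tcp [ 0.4769 -0.3446  0.1973]
```

Emit:
{"method": "step_arm", "body": {
  "rows": [-0.12, -0.08, -0.1, 0, -0.04, 0.005, 0, -0.349, -0.235, -0.1015, 0.002, -0.111, 0.016, 0, -0.349, -0.235, -0.1015, 0.002, -0.111, 0.016, 0, -0.349, -0.235, -0.1015, 0.002, -0.111, 0.016, 0, -0.349, -0.235, -0.1015, 0.002, -0.111, 0.016, 0, -0.349, -0.235, -0.1015, 0.002, -0.111, 0.016, 0, -0.349, -0.235, -0.1015, 0.002, -0.111, 0.016, 0, -0.349, -0.235, -0.1015, 0.002, -0.111, 0.016, 0]
}}

```text
time_s: 0.9
ee_pos: [0.4044, 0.2243, 0.276]
tool_rot: [0.171, 0.97, -0.029, 0.171]
contact_force: [0.4, 0.5, -0.7]
gripper_width: 0.0928
grip_force: 0.0
```

```bash
python3 - <<'E'
from h import *
u=tool(-32,45).as_matrix()[:,2]; G=np.array([.5255,-.375,.140])
rel([((.49,-.25,.28),-32,45),(G-.10*u,-32,45)])
E
```

```text
[-0.2377, -0.4191, 0.0954] [0.0367, -0.1385, 0.0562] tcp [ 0.5014 -0.2571  0.2666]
[-0.2206, -0.5099, 0.1626] [0.0367, -0.1385, 0.0562] tcp [ 0.4769 -0.3446  0.1973]
```

Emit:
{"method": "step_arm", "body": {
  "rows": [-0.238, -0.419, 0.095, 0.037, -0.138, 0.056, 0, -0.238, -0.419, 0.095, 0.037, -0.138, 0.056, 0, -0.238, -0.419, 0.095, 0.037, -0.138, 0.056, 0, -0.238, -0.419, 0.095, 0.037, -0.138, 0.056, 0, -0.238, -0.419, 0.095, 0.037, -0.138, 0.056, 0, -0.238, -0.419, 0.095, 0.037, -0.138, 0.056, 0, -0.238, -0.419, 0.095, 0.037, -0.138, 0.056, 0, -0.238, -0.419, 0.095, 0.037, -0.138, 0.056, 0]
}}

```text
time_s: 1.7
ee_pos: [0.4726, -0.1151, 0.2653]
tool_rot: [0.255, 0.89, -0.104, 0.364]
contact_force: [0.6, 1.9, -0.7]
gripper_width: 0.0928
grip_force: 0.0
```

```bash
python3 - <<'E'
from h import *
u=tool(-32,45).as_matrix()[:,2]; G=np.array([.5255,-.375,.140])
rel([(G-.10*u,-32,45)])
E
```

```text
[-0.0415, -0.1925, 0.1362] [0.0002, -0.0028, 0.0003] tcp [ 0.4769 -0.3446  0.1973]
```

Emit:
{"method": "step_arm", "body": {
  "rows": [-0.042, -0.192, 0.136, 0, -0.002, 0, 0, -0.042, -0.192, 0.136, 0, -0.002, 0, 0, -0.042, -0.192, 0.136, 0, -0.002, 0, 0, -0.042, -0.192, 0.136, 0, -0.002, 0, 0, -0.042, -0.192, 0.136, 0, -0.002, 0, 0, -0.042, -0.192, 0.136, 0, -0.002, 0, 0, -0.042, -0.192, 0.136, 0, -0.002, 0, 0]
}}

```text
time_s: 2.4
ee_pos: [0.4778, -0.3352, 0.1988]
tool_rot: [0.254, 0.889, -0.104, 0.366]
contact_force: [1.4, -0.3, 0.5]
gripper_width: 0.093
grip_force: 0.0
```

```bash
python3 - <<'E'
from h import *
from cell import robot
u=tool(-32,45).as_matrix()[:,2]; G=np.array([.5255,-.375,.140])
rel([(G-.03*u,-32,45),(G,-32,45)])
c=robot.capture("side"); np.savez("side1.npz",**c)
W=world(c); print(robot.observe()["ee_pos"])
o=cv2.resize(c["color"][250:370,200:340],(700,600),interpolation=2)
cv2.imwrite("pics/s1.png",o[:,:,::-1]); print(pix(c,G),pix(c,robot.observe()["ee_pos"]))
E
```

```text
[-0.0022, -0.0087, 0.074] [0.0007, -0.0012, 0.0007] tcp [ 0.5189 -0.3709  0.1478]
[-0.0023, -0.0087, 0.104] [0.0007, -0.0012, 0.0007] tcp [ 0.5369 -0.3821  0.1266]
[ 0.47701081 -0.34357511  0.19849408]
(np.float64(264.1275839330585), np.float64(308.71469326989455)) (np.float64(244.24169572368697), np.float64(285.3240987611417))
```

View pics/s1.png

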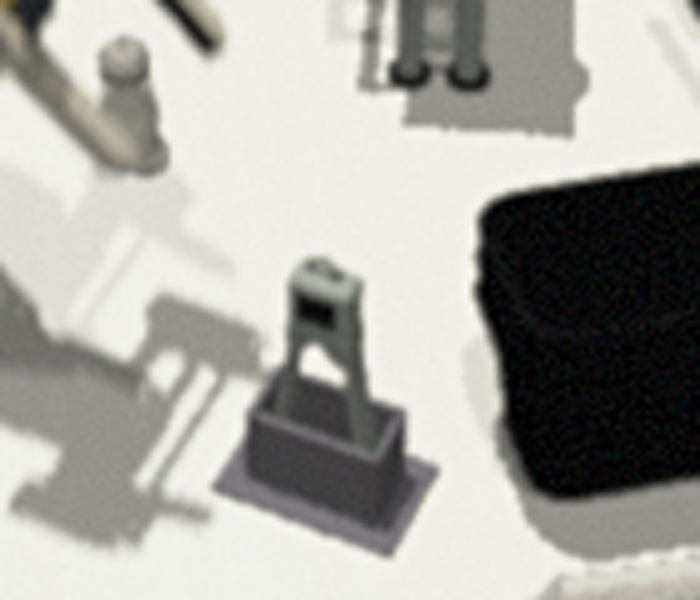

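The tongs stand undisturbed at crop (325,310). The open fingers come in from the upper left, with tips at crop (130,165) and (215,45). I'll check the settled finger positions against the kinematics.

```bash
python3 - <<'E'
from h import *
from cell import robot
c=robot.capture("side"); s=robot.observe(); p=s["ee_pos"]; y=Ro.from_quat(s["tool_rot"]).as_matrix()[:,1]
print(p); o=cv2.resize(c["color"][230:350,190:330],(700,600),interpolation=2)
for k in(-.0465,0,.0465):
    q=pix(c,p+k*y); print(k,q); cv2.circle(o,(int((q[0]-190)*5),int((q[1]-230)*5)),4,(255,0,0),-1)
for z in(.113,.155):
  q=pix(c,[.5255,-.375,z]); cv2.circle(o,(int((q[0]-190)*5),int((q[1]-230)*5)),4,(255,0,0),-1)
cv2.imwrite("pics/s2.png",o[:,:,::-1])
rel([((.5255,-.375,.140),-32,45)])
E
```

```text
[ 0.47673906 -0.34040941  0.19810234]
-0.0465 (np.float64(235.86577144915745), np.float64(295.82136927366753))
0 (np.float64(244.02044713746585), np.float64(284.6323828615026))
0.0465 (np.float64(251.7213900162677), np.float64(274.06596078351475))
[-0.0016, -0.0031, 0.1023] [-0.0011, -0.0016, -0.0007] tcp [ 0.5369 -0.3821  0.1266]
```

View pics/s2.png

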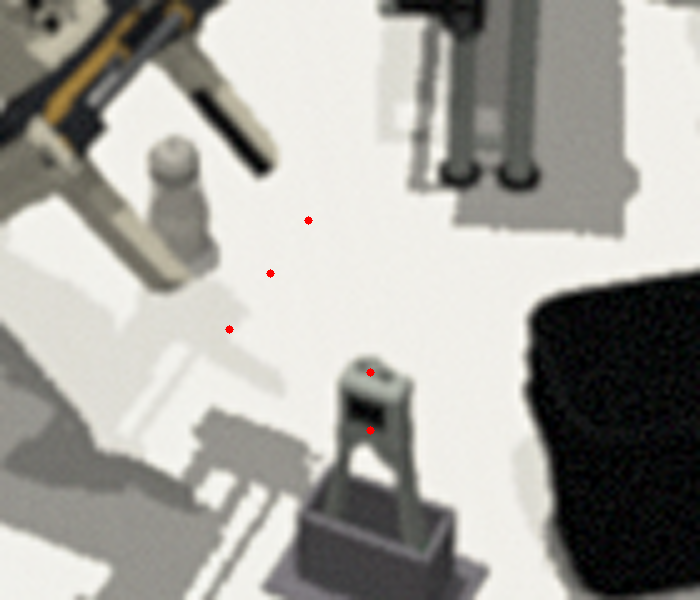

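The fingertips appear about 9 px short of the predicted TCP. I'll check with depth from both cameras.

```bash
python3 - <<'E'
from h import *
from cell import robot
np.set_printoptions(precision=3,suppress=True)
s=robot.observe(); p=s["ee_pos"]; R=Ro.from_quat(s["tool_rot"]).as_matrix(); print(p,s["joint_positions"],s["time_s"])
for n in("side","top"):
    c=robot.capture(n); W=world(c).reshape(-1,3); L=(W-p)@R
    m=(abs(L[:,0])<.03)&(abs(L[:,1])<.075)&(L[:,2]>-.09)&(L[:,2]<.04)&(W[:,2]>.13)
    print(n,m.sum(), "tool z pct",np.percentile(L[m],[0,5,50,95,100],axis=0))
    for sgn in(-1,1):
        k=m&(L[:,1]*sgn>.03); print(sgn,k.sum(),L[k].min(0),L[k].max(0))
E
```

```text
[ 0.477 -0.34   0.198] [-1.049 -0.104  2.206  0.835  0.459 -2.711] 2.5
side 334 tool z pct [[-0.013 -0.067 -0.09 ]
 [-0.009 -0.065 -0.087]
 [-0.006 -0.05  -0.066]
 [ 0.008  0.057 -0.041]
 [ 0.013  0.062 -0.037]]
-1 176 [-0.013 -0.067 -0.09 ] [ 0.013 -0.049 -0.037]
1 158 [-0.011  0.039 -0.09 ] [ 0.01   0.062 -0.037]
top 59 tool z pct [[-0.01  -0.058 -0.088]
 [-0.008 -0.057 -0.085]
 [-0.006 -0.045 -0.063]
 [ 0.007  0.063 -0.044]
 [ 0.011  0.064 -0.037]]
-1 37 [-0.01  -0.058 -0.088] [ 0.011 -0.043 -0.037]
1 22 [-0.009  0.049 -0.082] [-0.     0.064 -0.042]
```

```bash
python3 - <<'E'
from h import *
np.set_printoptions(precision=3,suppress=True)
p=np.array([.16215,.525,.1804]); R=Ro.from_quat([.14933,.98879,-.00077,-.00029]).as_matrix()
for n in("side","top"):
    W=world(dict(np.load(n+"0.npz"))).reshape(-1,3); L=(W-p)@R
    m=(abs(L[:,0])<.04)&(abs(L[:,1])<.1)&(L[:,2]>-.12)&(L[:,2]<.1)
    print(n,m.sum(),L[m].min(0) if m.any() else 0,L[m].max(0)if m.any() else 0)
    k=m&(L[:,2]>-.08); print(k.sum(), np.percentile(L[k],[0,10,50,90,100],axis=0) if k.any() else 0)
E
```

```text
side 182 [-0.03  -0.085 -0.119] [ 0.022  0.082 -0.033]
104 [[-0.012 -0.071 -0.078]
 [-0.008 -0.065 -0.075]
 [-0.003  0.037 -0.059]
 [ 0.008  0.052 -0.041]
 [ 0.013  0.061 -0.033]]
top 0 0 0
0 0
```

```bash
python3 - <<'E'
from h import *
from cell import robot
np.set_printoptions(precision=3,suppress=True)
s=robot.observe(); p=s["ee_pos"]; R=Ro.from_quat(s["tool_rot"]).as_matrix()
c=robot.capture("side"); W=world(c).reshape(-1,3); L=(W-p)@R
for z in np.arange(-.2,.02,.01):
    m=(abs(L[:,0])<.08)&(abs(L[:,1])<.12)&(L[:,2]>=z)&(L[:,2]<z+.01)&(W[:,2]>.12)
    if m.any(): print(round(z,2),m.sum(),L[m].min(0)[:2],L[m].max(0)[:2])
rel([((.5255,-.375,.140),-32,45)])
E
```

```text
-0.2 110 [-0.022 -0.046] [0.022 0.016]
-0.19 103 [-0.022 -0.047] [0.02  0.016]
-0.18 114 [-0.023 -0.045] [0.02  0.017]
-0.17 280 [-0.038 -0.099] [0.034 0.091]
-0.16 239 [-0.038 -0.098] [0.038 0.09 ]
-0.15 252 [-0.038 -0.097] [0.037 0.089]
-0.14 308 [-0.038 -0.091] [0.034 0.085]
-0.13 148 [-0.039 -0.09 ] [0.037 0.084]
-0.12 72 [-0.013 -0.079] [0.013 0.071]
-0.11 66 [-0.011 -0.067] [0.013 0.061]
-0.1 70 [-0.011 -0.068] [0.013 0.065]
-0.09 69 [-0.011 -0.066] [0.01  0.062]
-0.08 62 [-0.011 -0.065] [0.013 0.059]
-0.07 69 [-0.012 -0.066] [0.01  0.062]
-0.06 60 [-0.01  -0.066] [0.012 0.06 ]
-0.05 58 [-0.01  -0.064] [0.012 0.057]
-0.04 13 [-0.01  -0.057] [0.006 0.055]
[-0.0037, -0.0096, 0.1041] [0.0007, -0.002, 0.0001] tcp [ 0.537 -0.382  0.127]
```

The whole gripper sits about 36 mm behind the reported TCP: body and fingertips are shifted alike, and it shows in both poses and both cameras. So the true grasp point is the reported TCP minus 55 mm along z, and I'll use that from here. I'll approach partway first.

Emit:
{"method": "step_arm", "body": {
  "rows": [-0.002, -0.004, 0.04, 0, 0, 0, 0, -0.002, -0.004, 0.08, 0, 0, 0, 0, -0.002, -0.004, 0.1, 0, 0, 0, 0, -0.002, -0.004, 0.1, 0, 0, 0, 0, -0.002, -0.004, 0.1, 0, 0, 0, 0, -0.002, -0.004, 0.1, 0, 0, 0, 0]
}}

```text
time_s: 3.25
ee_pos: [0.5373, -0.3747, 0.1313]
tool_rot: [0.252, 0.89, -0.105, 0.366]
contact_force: [-0.1, -0.2, -0.1]
gripper_width: 0.0927
grip_force: 0.0
```

```bash
sed -i 's/\*\.019/*.055/' h.py; cat >> h.py <<'E'
def fingers(c,p,q):
    "gripper body centre/finger end in reported tool frame"
    W=world(c).reshape(-1,3); L=(W-p)@q.as_matrix()
    b=(abs(L[:,0])<.06)&(abs(L[:,1])<.12)&(L[:,2]>-.17)&(L[:,2]<-.13)&(W[:,2]>.08)
    f=(abs(L[:,0])<.02)&(abs(L[:,1])<.08)&(abs(L[:,1])>.03)&(L[:,2]>-.1)&(L[:,2]<.02)&(W[:,2]>.08)
    for n,m in(("body",b),("fing",f)): print(n,m.sum(),np.percentile(L[m],[1,99],axis=0).round(4).tolist())
E
python3 - <<'E'
from h import *
from cell import robot
P=[]
for n in("side","top","side"):
    s=robot.observe();P.append(s["ee_pos"]); print(s["ee_pos"]); c=robot.capture(n); fingers(c,s["ee_pos"],Ro.from_quat(s["tool_rot"]))
    if n=="side":
        W=world(c).reshape(-1,3); m=(W[:,2]>.132)&(W[:,2]<.172)&(np.hypot(W[:,0]-.5255,W[:,1]+.375)<.027); print("head",m.sum(),cv2.minAreaRect(W[m,:2].astype(np.float32)))
rel([((.5255,-.375,.140),-32,45)])
cv2.imwrite("pics/s3.png",cv2.resize(c["color"][230:350,190:330],(700,600),interpolation=2)[:,:,::-1])
E
```

```text
[ 0.53733193 -0.37471667  0.13131227]
body 1103 [[-0.0368, -0.0969, -0.1689], [0.0339, 0.0864, -0.1305]]
fing 380 [[-0.0113, -0.067, -0.0988], [0.0093, 0.0595, -0.0383]]
head 167 ((0.5253788232803345, -0.3785688579082489), (0.022441821172833443, 0.03786948695778847), 59.547142028808594)
[ 0.53725708 -0.37514311  0.13157701]
body 626 [[-0.0367, -0.0924, -0.1695], [0.0329, 0.0934, -0.1331]]
fing 53 [[-0.0115, -0.0606, -0.0954], [0.0066, 0.0615, -0.039]]
[ 0.53716574 -0.37545553  0.13160261]
body 1109 [[-0.0368, -0.0969, -0.169], [0.0328, 0.0863, -0.1305]]
fing 389 [[-0.0109, -0.0667, -0.0997], [0.01, 0.0607, -0.0378]]
head 167 ((0.5245808959007263, -0.3791917860507965), (0.025744350627064705, 0.03741639107465744), 60.366600036621094)
[0.0011, -0.0056, 0.0418] [0.0004, -0.0011, 0.0011] tcp [ 0.5585 -0.3956  0.1011]
```

View pics/s3.png

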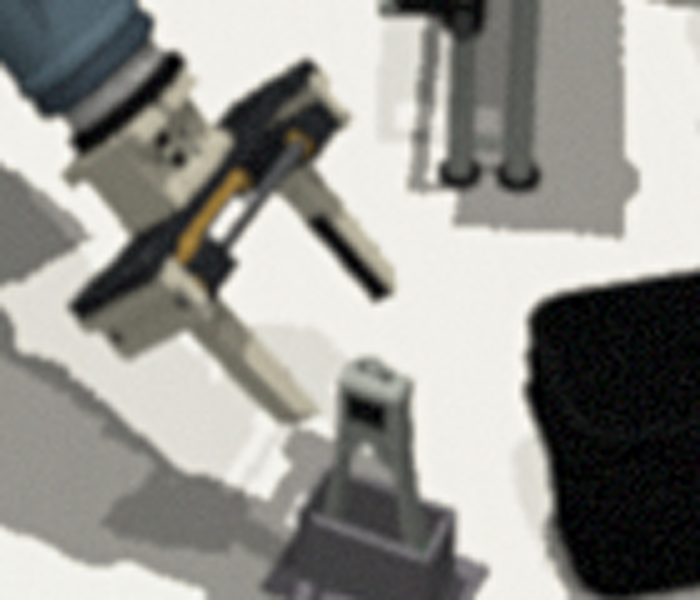

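The fingers are straddling on line, with tips at crop (305,410) and (385,290) and the head at (375,390). I'll advance the last 42 mm and close.

Emit:
{"method": "step_arm", "body": {
  "rows": [0.001, -0.005, 0.021, 0, 0, 0, 0, 0.001, -0.005, 0.042, 0, 0, 0, 0, 0.001, -0.005, 0.042, 0, 0, 0, 0, 0.001, -0.005, 0.042, 0, 0, 0, 255, 0.001, -0.005, 0.042, 0, 0, 0, 255, 0.001, -0.005, 0.042, 0, 0, 0, 255, 0.001, -0.005, 0.042, 0, 0, 0, 255, 0.001, -0.005, 0.042, 0, 0, 0, 255],
  "squeeze": 30
}}

```text
time_s: 4.2
ee_pos: [0.5616, -0.3954, 0.1088]
tool_rot: [0.256, 0.892, -0.102, 0.358]
contact_force: [0.7, 0.2, -0.3]
gripper_width: 0.0579
grip_force: 0.0
```

Emit:
{"method": "step_arm", "body": {
  "rows": [0, 0, 0, 0, 0, 0, 255, 0, 0, 0, 0, 0, 0, 255, 0, 0, 0, 0, 0, 0, 255, 0, 0, 0, 0, 0, 0, 255, 0, 0, 0, 0, 0, 0, 255]
}}

```text
time_s: 4.7
ee_pos: [0.5618, -0.3954, 0.1084]
tool_rot: [0.256, 0.892, -0.102, 0.357]
contact_force: [0.3, 0.3, 0.3]
gripper_width: 0.0215
grip_force: 30.0
```

```bash
python3 - <<'E'
from h import *
from cell import robot
c=robot.capture("side"); s=robot.observe(); print(s["ee_pos"],s["tool_rot"],s["contact_force"],s["gripper_width"],s["grip_force"])
cv2.imwrite("pics/s4.png",cv2.resize(c["color"][250:350,210:320],(660,600),interpolation=2)[:,:,::-1])
E
```

```text
[ 0.56177832 -0.39541017  0.10842011] [ 0.25637666  0.89226313 -0.10228618  0.35731647] [-0.16606662  0.01917136 -0.08798457] 0.02174437003558394 29.992241263389587
```

View pics/s4.png

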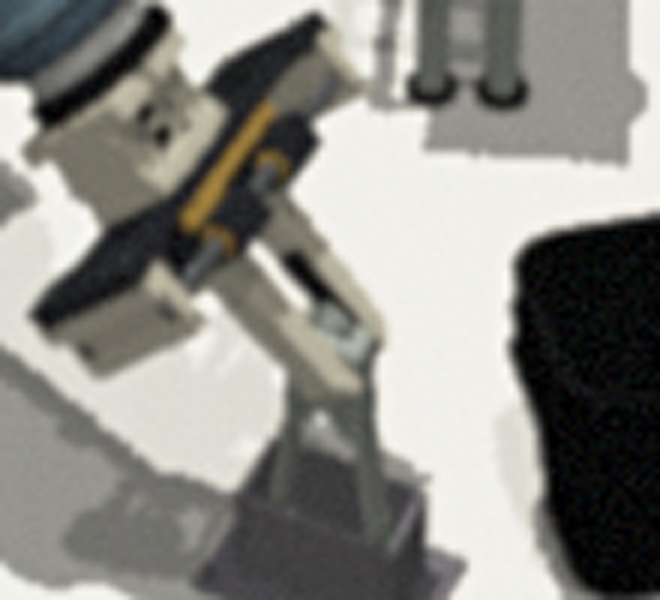

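The tongs are gripped, with the head between the pads at crop (345,330). I'll plan the lift and the transfer.

```bash
cat >> h.py <<'E'
YS=-11.7; M=np.array([.6187,.150])   # rail middle
def plan(mids,gr):
    "mids: (mid xyz, yaw of tongs x, tilt) ; gr=(offset of mid in tool, tool-from-tongs rotation)"
    from cell import robot
    s=robot.observe(); p,q=s["ee_pos"],Ro.from_quat(s["tool_rot"])
    for m,yaw in mids:
        t=Ro.from_euler("z",yaw,degrees=True)*gr[1].inv(); e=np.array(m)-t.apply(gr[0])
        print((q.inv().apply(e-p)).round(4).tolist(),((q.inv()*t).as_rotvec()/np.pi).round(4).tolist(),"tcp",e.round(4))
def grasp():
    d=np.load("g.npz"); return d["o"],Ro.from_quat(d["q"])
def loc(x,y,z):
    a=np.radians(YS); return [M[0]+x*np.cos(a)-y*np.sin(a),M[1]+x*np.sin(a)+y*np.cos(a),z]
E
python3 - <<'E'
from h import *
from cell import robot
s=robot.observe(); p,q=s["ee_pos"],Ro.from_quat(s["tool_rot"]); A=q.as_matrix()
print("lean",np.degrees(np.arccos(-A[2,2])),"head",np.degrees(np.arctan2(A[1,2],A[0,2])),"ytilt",A[2,1],np.degrees(np.arctan2(-A[0,1],A[1,1])),s["joint_positions"])
mid=np.array([.5255,-.374,.080]); yaw=np.degrees(np.arctan2(-A[0,1],A[1,1]))
o=q.inv().apply(mid-p); print("mid in tool",o); o[1]=0 
np.savez("g.npz",o=o,q=(q.inv()*Ro.from_euler("z",yaw,degrees=True)).as_quat())
g=grasp()
plan([([.5255,-.374,.17],yaw),([.515,-.36,.235],yaw),([.49,-.10,.235],-22),(loc(-.10,0,.235),YS)],g)
E
```

```text
lean 43.637117267348636 head -32.00551862371574 ytilt 0.0006828308982134157 -32.04654892231679 [-0.92523381  0.24362561  2.09548018  1.28482997  0.26079609 -3.1162575 ]
mid in tool [ 0.05008832 -0.00112135 -0.00849219]
[-0.0621, -0.0011, -0.0651] [0.0, 0.0, 0.0] tcp [ 0.5612 -0.3964  0.1984]
[-0.0951, 0.0053, -0.1234] [0.0, 0.0, 0.0] tcp [ 0.5507 -0.3824  0.2634]
[0.0206, 0.2197, -0.2336] [-0.0385, 0.0, -0.0404] tcp [ 0.529  -0.1158  0.2634]
[0.1071, 0.4725, -0.3158] [-0.078, 0.0001, -0.0818] tcp [0.562  0.1617 0.2634]
```

Emit:
{"method": "step_arm", "body": {
  "rows": [-0.014, -0.001, -0.014, 0, 0, 0, 255, -0.028, -0.001, -0.028, 0, 0, 0, 255, -0.042, -0.001, -0.043, 0, 0, 0, 255, -0.056, -0.001, -0.058, 0, 0, 0, 255, -0.062, -0.001, -0.065, 0, 0, 0, 255, -0.062, -0.001, -0.065, 0, 0, 0, 255],
  "squeeze": 40
}}

```text
time_s: 5.35
ee_pos: [0.5617, -0.3968, 0.2002]
tool_rot: [0.256, 0.892, -0.103, 0.358]
contact_force: [0.5, -0.6, -1.3]
gripper_width: 0.022
grip_force: 40.0
```

```bash
python3 - <<'E'
from h import *
from cell import robot
s=robot.observe(); print(s["ee_pos"],s["joint_positions"],s["contact_force"],s["gripper_width"],s["grip_force"])
plan([([.515,-.36,.235],-32),([.49,-.10,.235],-22),(loc(-.10,0,.235),YS)],grasp())
E
```

```text
[ 0.56166407 -0.39677682  0.20017108] [-0.92763761  0.09703648  1.98680393  0.6734178   0.41072301 -2.47479037] [ 0.52013437 -0.55195769 -1.25085897] 0.022028816489103327 39.991289377212524
[-0.0315, 0.0064, -0.0574] [-0.0004, 0.0008, 0.0002] tcp [ 0.5507 -0.3823  0.2634]
[0.0837, 0.2209, -0.168] [-0.0388, 0.0008, -0.04] tcp [ 0.529  -0.1158  0.2634]
[0.1696, 0.4737, -0.2506] [-0.0783, 0.0008, -0.0813] tcp [0.562  0.1617 0.2634]
```

Emit:
{"method": "step_arm", "body": {
  "rows": [-0.016, 0.003, -0.029, 0, 0, 0, 255, -0.032, 0.006, -0.057, 0, 0, 0, 255, -0.012, 0.045, -0.077, -0.007, 0, -0.007, 255, 0.008, 0.08, -0.096, -0.014, 0, -0.014, 255, 0.027, 0.115, -0.114, -0.02, 0, -0.02, 255, 0.046, 0.15, -0.132, -0.026, 0, -0.027, 255, 0.065, 0.186, -0.15, -0.033, 0, -0.033, 255, 0.084, 0.221, -0.168, -0.039, 0, -0.04, 255]
}}

```text
time_s: 6.15
ee_pos: [0.5274, -0.1134, 0.2604]
tool_rot: [0.177, 0.912, -0.069, 0.364]
contact_force: [0.2, -0.2, -1.7]
gripper_width: 0.0218
grip_force: 40.0
```

```bash
python3 - <<'E'
from h import *
from cell import robot
s=robot.observe(); print(s["ee_pos"],s["joint_positions"],s["contact_force"],s["gripper_width"],s["grip_force"])
plan([(loc(-.10,0,.235),YS)],grasp())
E
```

```text
[ 0.5274467  -0.11338709  0.26039855] [-0.46251556 -0.27346776  2.14247169  0.11561093  0.51745243 -1.72658595] [ 0.15047154 -0.19272219 -1.729519  ] 0.021819075863242603 39.99054193496704
[0.0499, 0.2681, -0.0503] [-0.0386, -0.0005, -0.0419] tcp [0.562  0.1617 0.2634]
```

Emit:
{"method": "step_arm", "body": {
  "rows": [0.006, 0.034, -0.006, -0.005, 0, -0.005, 255, 0.013, 0.07, -0.013, -0.01, 0, -0.01, 255, 0.02, 0.11, -0.02, -0.016, 0, -0.017, 255, 0.028, 0.15, -0.028, -0.022, 0, -0.023, 255, 0.035, 0.19, -0.036, -0.027, 0, -0.03, 255, 0.043, 0.23, -0.043, -0.033, 0, -0.036, 255, 0.05, 0.268, -0.05, -0.039, 0, -0.042, 255, 0.05, 0.268, -0.05, -0.039, 0, -0.042, 255]
}}

```text
time_s: 6.95
ee_pos: [0.5632, 0.1644, 0.2627]
tool_rot: [0.091, 0.924, -0.036, 0.369]
contact_force: [0.7, -0.6, -0.2]
gripper_width: 0.0217
grip_force: 40.0
```

Emit:
{"method": "step_arm", "body": {
  "rows": [0, 0, 0, 0, 0, 0, 255, 0, 0, 0, 0, 0, 0, 255, 0, 0, 0, 0, 0, 0, 255]
}}

```text
time_s: 7.25
ee_pos: [0.5631, 0.1583, 0.2638]
tool_rot: [0.095, 0.924, -0.038, 0.369]
contact_force: [0.3, -0.4, -0.7]
gripper_width: 0.0217
grip_force: 40.0
```

```bash
python3 - <<'E'
from h import *
from cell import robot
np.set_printoptions(precision=4,suppress=True)
g=grasp()
for n in("side","top"):
    s=robot.observe(); p,q=s["ee_pos"],Ro.from_quat(s["tool_rot"]); c=robot.capture(n)
    W=world(c).reshape(-1,3); mid=p+q.apply(g[0]); R=q*g[1]; L=(W-mid)@R.as_matrix()
    for a,b in((-.075,-.05),(-.05,-.01),(-.01,.03),(.035,.075),(.076,.09)):
        m=(abs(L[:,0])<.05)&(abs(L[:,1])<.03)&(L[:,2]>a)&(L[:,2]<b)
        if m.any(): print(n,a,m.sum(),np.percentile(L[m],[2,98],axis=0).tolist())
    if n=="side": cv2.imwrite("pics/s5.png",cv2.resize(c["color"][130:270,190:330],(600,600),interpolation=2)[:,:,::-1])
    S=Ro.from_euler("z",YS,degrees=True); V=S.inv().apply(W-np.append(M,0))
    m=(abs(V[:,0])<.02)&(abs(V[:,1])<.17)&(V[:,2]>.1)&(V[:,2]<.2)
    print("rail",m.sum(),np.percentile(V[m],[2,50,98],axis=0).tolist(), np.polyfit(V[m,1],V[m,0],1))
print(mid,R.as_euler("zyx",degrees=True),s["contact_force"],s["joint_positions"])
E
```

```text
side -0.075 29 [[-0.02955232064232249, -0.019286522962537665, -0.07282979566252104], [0.031479680824842066, 0.0032388955057466883, -0.05085129628508535]]
side -0.05 47 [[-0.03020455595122802, -0.016019475889344204, -0.0496298978810844], [0.030924821153619653, 0.005102174811164081, -0.012031937966396716]]
side -0.01 44 [[-0.020991985161924086, -0.016300892852712186, -0.009604135725178913], [0.024010672772631133, 0.0044491544051098175, 0.028908681755485513]]
side 0.035 107 [[-0.015835090356602046, -0.028619049004836965, 0.03652002585074891], [0.019126028106779082, 0.019218712161446657, 0.07443776644235382]]
side 0.076 61 [[-0.026130125527424625, -0.029325019128974054, 0.07605917371841688], [0.008214627983723454, 0.025908535418619642, 0.08936567435456087]]
rail 175 [[-0.005774670854551371, -0.16307230833048256, 0.13737591065163382], [0.0018428391098188062, -0.03368131617901347, 0.14365807673125797], [0.008451370900885383, 0.11588597639110783, 0.14866017303929063]] [0.0096 0.002 ]
top -0.01 4 [[-0.020743171874725977, 0.0018981290925846439, 0.006325224276172674], [-0.018973535462364945, 0.006835620738485646, 0.024192419404815185]]
top 0.035 43 [[-0.016297100858838325, -0.022865728159375275, 0.06244650423179428], [0.018826234586996077, 0.022449547122374836, 0.07440974972897396]]
top 0.076 53 [[-0.01406082345445765, -0.026476776609197616, 0.07622209579639896], [0.016233794875508356, 0.02515482538469986, 0.08934700334064856]]
rail 267 [[-0.006938522653202349, -0.16265703423228, 0.13779284824149693], [-0.00024311028334093572, -0.0012844326377562882, 0.14514117086209288], [0.007662711414332641, 0.16087987594971143, 0.15295271417013945]] [ 0.0109 -0.0001]
[0.5221 0.1669 0.2356] [-11.7929   0.0053  -0.0477] [ 0.2548 -0.6477 -0.8743] [ 0.3269 -0.071   1.9799 -0.6254  0.6421 -0.6433]
```

View pics/s5.png

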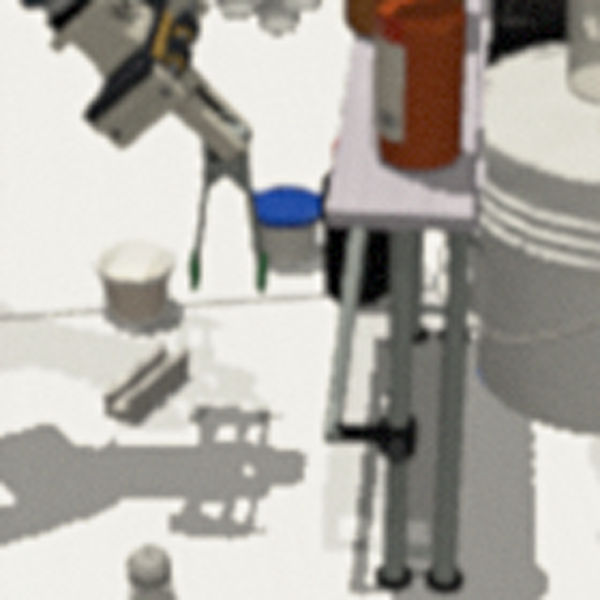

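The tongs hang upright in the gripper at crop (225,220), centred to about 1 mm, and the rail is free. I'll insert them tilted 12° to keep the fingers clear of the shelf, then bring them upright while lowering.

```bash
cat >> h.py <<'E'
YS=-12.2
def rplan(wps,zax=.143,g=None,y=0):
    "wps: (d = rail axis above mouth along tongs, tilt deg)"
    from cell import robot
    g=g or grasp(); s=robot.observe(); p,q=s["ee_pos"],Ro.from_quat(s["tool_rot"])
    for d,f in wps:
        r=Ro.from_euler("z",YS,degrees=True)*Ro.from_euler("y",-f,degrees=True); ax=r.as_matrix()[:,2]
        mid=np.array(loc(.0005,y,zax))+(.075-d)*ax; t=r*g[1].inv(); e=mid-t.apply(g[0])
        print((d,f),(q.inv().apply(e-p)).round(4).tolist(),((q.inv()*t).as_rotvec()/np.pi).round(4).tolist(),"tcp",e.round(4))
E
python3 - <<'E'
from h import *
rplan([(-.012,12)])
E
```

```text
(-0.012, 12) [-0.0534, 0.003, 0.0505] [0.0016, -0.0665, 0.0016] tcp [0.636  0.1462 0.2647]
```

Emit:
{"method": "step_arm", "body": {
  "rows": [-0.009, 0.0005, 0.008, 0, -0.016, 0, 255, -0.018, 0.001, 0.017, 0, -0.032, 0, 255, -0.027, 0.0015, 0.025, 0.001, -0.045, 0.001, 255, -0.036, 0.002, 0.034, 0.001, -0.055, 0.001, 255, -0.045, 0.0025, 0.042, 0.001, -0.062, 0.001, 255, -0.0534, 0.003, 0.0505, 0.0016, -0.0665, 0.0016, 255, -0.0534, 0.003, 0.0505, 0.0016, -0.0665, 0.0016, 255, -0.0534, 0.003, 0.0505, 0.0016, -0.0665, 0.0016, 255]
}}

```text
time_s: 8.15
ee_pos: [0.6363, 0.1471, 0.2671]
tool_rot: [0.094, 0.88, -0.049, 0.462]
contact_force: [0.6, 0.8, -1.6]
gripper_width: 0.0214
grip_force: 40.0
```

```bash
python3 - <<'E'
from h import *
from cell import robot
c=robot.capture("side"); s=robot.observe(); print(s["ee_pos"],s["contact_force"],s["joint_positions"])
rplan([(-.012,12),(.01,12),(.035,12),(.055,6),(.075,0)])
cv2.imwrite("pics/s6.png",cv2.resize(c["color"][150:250,230:320],(540,600),interpolation=2)[:,:,::-1])
E
```

```text
[0.63612148 0.14729878 0.26718313] [-0.91737687 -0.44952957 -1.62992486] [ 0.31276624  0.03532369  2.04115831 -1.21816684  0.45385983 -0.07114705]
(-0.012, 12) [0.002, -0.0011, 0.0015] [0.0004, -0.0013, 0.0003] tcp [0.636  0.1462 0.2647]
(0.01, 12) [0.0171, -0.0011, 0.0175] [0.0004, -0.0013, 0.0003] tcp [0.6405 0.1453 0.2431]
(0.035, 12) [0.0343, -0.0011, 0.0357] [0.0004, -0.0013, 0.0003] tcp [0.6455 0.1442 0.2187]
(0.055, 6) [0.0478, -0.0011, 0.0569] [0.0004, 0.032, 0.0003] tcp [0.6552 0.1421 0.1956]
(0.075, 0) [0.0646, -0.0012, 0.075] [0.0004, 0.0654, 0.0004] tcp [0.6603 0.141  0.1714]
```

View pics/s6.png

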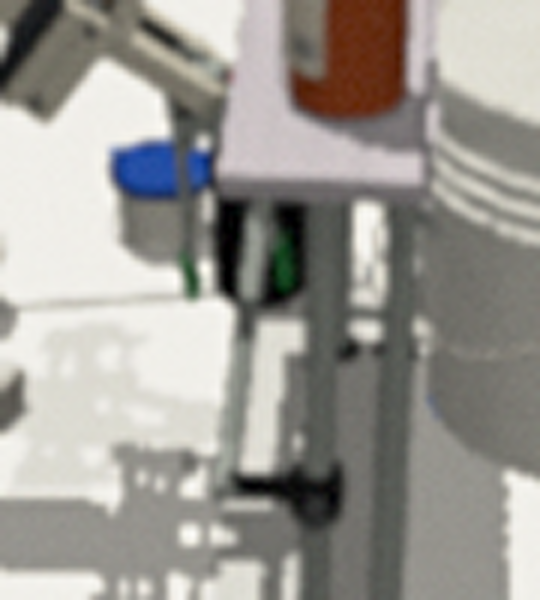

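The green tips are at crop (190,277) and (285,262), one on each side of the rail at (255,265). I'll check the centring with depth.

```bash
python3 - <<'E'
from h import *
from cell import robot
np.set_printoptions(precision=4,suppress=True)
c=robot.capture("side"); W=world(c); s=robot.observe(); p,q=s["ee_pos"],Ro.from_quat(s["tool_rot"]); g=grasp()
col=c["color"].astype(int); S=Ro.from_euler("z",YS,degrees=True)
V=S.inv().apply(W.reshape(-1,3)-np.append(M,0)).reshape(W.shape)
m=(col[...,1]>col[...,0]+15)&(col[...,1]>col[...,2]+8)&(abs(V[...,1])<.05)&(abs(V[...,0])<.07)&(V[...,2]<.22)
for sgn in(-1,1):
    k=m&(V[...,0]*sgn>.0); print(sgn,k.sum(),np.percentile(V[k],[3,50,97],axis=0).tolist())
k=(abs(V[...,0])<.015)&(abs(V[...,2]-.143)<.012)&(abs(V[...,1])<.17)
for a in(-.15,-.1,-.05,0,.05): 
    j=k&(abs(V[...,1]-a)<.025); print(a,j.sum(),np.percentile(V[j],[3,50,97],axis=0)[:,[0,2]].tolist())
mid=p+q.apply(g[0]); R=q*g[1]; print("model mouth",S.inv().apply(mid-R.apply([0,0,.075])-np.append(M,0)))
for x in(-.028,.028): print("model tip ctr",S.inv().apply(mid+R.apply([x,0,-.06])-np.append(M,0)))
E
```

```text
-1 14 [[-0.03570238666583594, -0.018481495089591772, 0.15968590718983308], [-0.03174209208634361, -0.010597567393238699, 0.16643663471837888], [-0.027759482620048508, -0.0020689838222757466, 0.18358083116878698]]
1 26 [[0.01738897242391816, -0.01703652561555411, 0.16459992987311162], [0.0233251116329227, -0.00947808140225178, 0.1817320915695026], [0.028166767427523963, 0.008777579145738804, 0.19300222298459008]]
-0.15 31 [[-0.004678943466306183, 0.14011388276161213], [0.0018834820538869564, 0.14397059003252977], [0.0074250897669296744, 0.14707112472506143]]
-0.1 36 [[-0.004960867906175242, 0.1390511152582048], [0.0019773605591001135, 0.14411024292479352], [0.007847647034491843, 0.1493618605027871]]
-0.05 28 [[-0.00437478685863938, 0.1404916053662175], [0.001963402864230638, 0.14387302776022093], [0.007835933754921628, 0.14955281230675743]]
0 28 [[-0.004729533675996991, 0.13843969062567765], [0.0022379902685739908, 0.14384950703891342], [0.007840784400375882, 0.1476642885435491]]
0.05 27 [[-0.004351678812179122, 0.13733066976275363], [0.002980335723389477, 0.1437658146923253], [0.008204025356016349, 0.14961280999287715]]
model mouth [-0.0027  0.0012  0.1574]
model tip ctr [-0.0332  0.0012  0.1664]
model tip ctr [0.0216 0.0013 0.1778]
```

The model and the picture agree to about 1 mm, so I'll thread the tongs over the rail.

Emit:
{"method": "step_arm", "body": {
  "rows": [0.009, -0.001, 0.0095, 0, -0.001, 0, 255, 0.0171, -0.001, 0.0175, 0, -0.001, 0, 255, 0.0257, -0.001, 0.0266, 0, -0.001, 0, 255, 0.0343, -0.001, 0.0357, 0, -0.001, 0, 255, 0.041, -0.001, 0.0463, 0, 0.0155, 0, 255, 0.0478, -0.001, 0.0569, 0, 0.032, 0, 255, 0.0562, -0.001, 0.066, 0, 0.049, 0, 255, 0.0646, -0.001, 0.075, 0, 0.0654, 0, 255]
}}

```text
time_s: 9.05
ee_pos: [0.6601, 0.1416, 0.1691]
tool_rot: [0.097, 0.924, -0.039, 0.368]
contact_force: [-0.2, 0.3, -1.3]
gripper_width: 0.0212
grip_force: 40.0
```

Emit:
{"method": "step_arm", "body": {
  "rows": [0, 0, 0, 0, 0, 0, 255, 0, 0, 0, 0, 0, 0, 255]
}}

```text
time_s: 9.25
ee_pos: [0.6605, 0.141, 0.1706]
tool_rot: [0.098, 0.923, -0.039, 0.37]
contact_force: [-0.3, -0.6, -1.2]
gripper_width: 0.0214
grip_force: 40.0
```

```bash
python3 - <<'E'
from h import *
from cell import robot
s=robot.observe(); print(s["ee_pos"],s["contact_force"],s["joint_positions"])
rplan([(.075,0),(.09,0),(.095,0),(.10,0)])
E
```

```text
[0.66051923 0.14101667 0.17064052] [-0.2609764  -0.63470743 -1.15018018] [ 0.21849864  0.18519672  1.96539274 -0.83251254  0.39945112 -0.45842193]
(0.075, 0) [-0.0004, -0.0001, -0.0007] [0.0002, 0.0, 0.0004] tcp [0.6603 0.141  0.1714]
(0.09, 0) [0.0099, -0.0001, 0.0102] [0.0002, 0.0, 0.0004] tcp [0.6603 0.141  0.1564]
(0.095, 0) [0.0134, -0.0001, 0.0138] [0.0002, 0.0, 0.0004] tcp [0.6603 0.141  0.1514]
(0.1, 0) [0.0168, -0.0001, 0.0174] [0.0002, 0.0, 0.0004] tcp [0.6603 0.141  0.1464]
```

Emit:
{"method": "step_arm", "body": {
  "rows": [0.0025, 0, 0.0026, 0, 0, 0, 255, 0.005, 0, 0.0052, 0, 0, 0, 255, 0.0075, 0, 0.0078, 0, 0, 0, 255, 0.0099, 0, 0.0102, 0, 0, 0, 255, 0.0115, 0, 0.012, 0, 0, 0, 255, 0.0115, 0, 0.012, 0, 0, 0, 255, 0.0115, 0, 0.012, 0, 0, 0, 255]
}}

```text
time_s: 9.95
ee_pos: [0.6603, 0.1416, 0.1543]
tool_rot: [0.098, 0.923, -0.039, 0.369]
contact_force: [-0.1, -0.2, -1.4]
gripper_width: 0.0221
grip_force: 40.0
```

Emit:
{"method": "step_arm", "body": {
  "rows": [0.0007, 0, 0.0007, 0, 0, 0, 255, 0.0014, 0, 0.0014, 0, 0, 0, 255, 0.0021, 0, 0.0022, 0, 0, 0, 255, 0.0021, 0, 0.0022, 0, 0, 0, 255]
}}

```text
time_s: 10.35
ee_pos: [0.6602, 0.1416, 0.1511]
tool_rot: [0.098, 0.923, -0.039, 0.369]
contact_force: [-0.2, 0.2, -1.9]
gripper_width: 0.0218
grip_force: 40.0
```

Emit:
{"method": "step_arm", "body": {
  "rows": [0.0007, 0, 0.0007, 0, 0, 0, 255, 0.0014, 0, 0.0014, 0, 0, 0, 255, 0.0014, 0, 0.0014, 0, 0, 0, 255]
}}

```text
time_s: 10.65
ee_pos: [0.6601, 0.1416, 0.1492]
tool_rot: [0.098, 0.923, -0.039, 0.369]
contact_force: [0.5, 0.2, -1.6]
gripper_width: 0.0214
grip_force: 40.0
```

Emit:
{"method": "step_arm", "body": {
  "rows": [0.0007, 0, 0.0007, 0, 0, 0, 255, 0.0014, 0, 0.0014, 0, 0, 0, 255, 0.0014, 0, 0.0014, 0, 0, 0, 255]
}}

```text
time_s: 10.95
ee_pos: [0.6601, 0.1416, 0.1471]
tool_rot: [0.098, 0.923, -0.039, 0.369]
contact_force: [-0.6, 0.8, -1.3]
gripper_width: 0.0214
grip_force: 40.0
```

Emit:
{"method": "step_arm", "body": {
  "rows": [0.0007, 0, 0.0007, 0, 0, 0, 255, 0.0014, 0, 0.0014, 0, 0, 0, 255, 0.0014, 0, 0.0014, 0, 0, 0, 255]
}}

```text
time_s: 11.25
ee_pos: [0.66, 0.1416, 0.1451]
tool_rot: [0.098, 0.923, -0.039, 0.369]
contact_force: [-0.2, -0.3, -0.7]
gripper_width: 0.0219
grip_force: 40.0
```

Emit:
{"method": "step_arm", "body": {
  "rows": [0.0007, 0, 0.0007, 0, 0, 0, 255, 0.0007, 0, 0.0007, 0, 0, 0, 255, 0.0007, 0, 0.0007, 0, 0, 0, 255]
}}

```text
time_s: 11.55
ee_pos: [0.6601, 0.1416, 0.1444]
tool_rot: [0.098, 0.923, -0.039, 0.369]
contact_force: [0.4, 0.5, -0.1]
gripper_width: 0.0217
grip_force: 40.0
```

Emit:
{"method": "step_arm", "body": {
  "rows": [0.0007, 0, 0.0007, 0, 0, 0, 255, 0.0007, 0, 0.0007, 0, 0, 0, 255, 0.0007, 0, 0.0007, 0, 0, 0, 255]
}}

```text
time_s: 11.85
ee_pos: [0.6605, 0.1417, 0.1439]
tool_rot: [0.098, 0.923, -0.039, 0.37]
contact_force: [1.6, -0.2, -1.0]
gripper_width: 0.0218
grip_force: 40.0
```

```bash
python3 - <<'E'
from h import *
from cell import robot
c=robot.capture("side"); s=robot.observe(); print(s["ee_pos"],s["contact_force"],s["ft_torque"])
g=grasp(); q=Ro.from_quat(s["tool_rot"]); print("mid",s["ee_pos"]+q.apply(g[0]))
E
```

```text
[0.66047273 0.14171648 0.14387985] [ 2.27877649 -0.35067574 -0.37248744] [ 0.05315915  0.12820332 -0.05653705]
mid [0.61930595 0.15054125 0.11544789]
```

The rail is touching the near notch face (+x force), so I'll ease 1 mm forward and lower slightly.

Emit:
{"method": "step_arm", "body": {
  "rows": [-0.0007, 0, 0.0007, 0, 0, 0, 255, 0, 0, 0.0014, 0, 0, 0, 255, 0, 0, 0.0014, 0, 0, 0, 255]
}}

```text
time_s: 12.2
ee_pos: [0.6613, 0.1415, 0.1431]
tool_rot: [0.098, 0.923, -0.039, 0.37]
contact_force: [-2.1, -0.4, 4.1]
gripper_width: 0.0219
grip_force: 40.0
```

Emit:
{"method": "step_arm", "body": {
  "rows": [0.0007, 0, 0.0007, 0, 0, 0, 255, 0.0007, 0, 0.0007, 0, 0, 0, 255, 0.0007, 0, 0.0007, 0, 0, 0, 255]
}}

```text
time_s: 12.5
ee_pos: [0.6614, 0.1414, 0.1431]
tool_rot: [0.098, 0.923, -0.039, 0.37]
contact_force: [-6.0, -1.2, 9.1]
gripper_width: 0.0218
grip_force: 40.0
```

Seated, with about 10 N upward. I'll relax it a little before letting go.

Emit:
{"method": "step_arm", "body": {
  "rows": [0.0002, 0, -0.0007, 0, 0, 0, 255, 0.0002, 0, -0.0007, 0, 0, 0, 255, 0.0002, 0, -0.0007, 0, 0, 0, 255]
}}

```text
time_s: 12.8
ee_pos: [0.6612, 0.1415, 0.1431]
tool_rot: [0.098, 0.923, -0.039, 0.37]
contact_force: [-1.5, -1.5, 6.8]
gripper_width: 0.0217
grip_force: 40.0
```

```bash
python3 - <<'E'
from h import *
from cell import robot
np.set_printoptions(precision=4,suppress=True)
g=grasp(); S=Ro.from_euler("z",YS,degrees=True)
for i in range(4):
    s=robot.observe(); c=robot.capture("side"); print(s["contact_force"])
q=Ro.from_quat(s["tool_rot"]); print("mid local",S.inv().apply(s["ee_pos"]+q.apply(g[0])-np.append(M,0)),(q*g[1]).as_euler("zyx",degrees=True))
cv2.imwrite("pics/s7.png",cv2.resize(c["color"][150:250,230:320],(540,600),interpolation=2)[:,:,::-1])
E
```

```text
[-1.4507 -1.4873  6.8357]
[-2.3774 -1.5878  6.8176]
[-0.6747 -1.77    6.7757]
[-2.4102 -2.8695  6.8826]
mid local [0.0013 0.0006 0.1146] [-12.0704  -0.0922   0.0063]
```

View pics/s7.png

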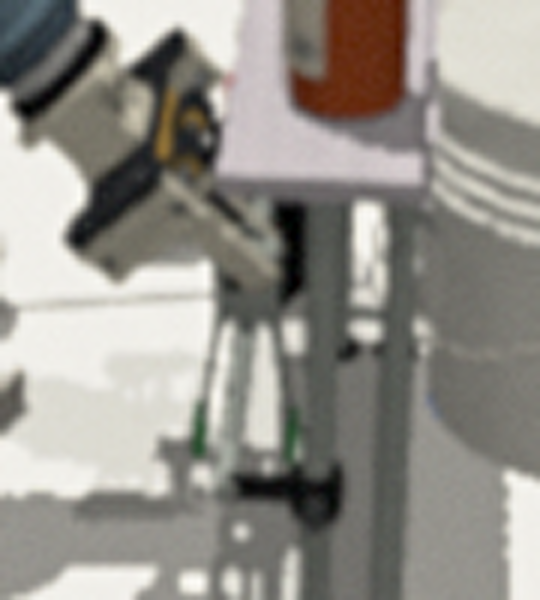

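The tongs are astride the rail, with tips at crop (200,430) and (292,430) either side of it and the head seated. I'll ease the grip and open slowly.

Emit:
{"method": "step_arm", "body": {
  "rows": [0, 0, 0, 0, 0, 0, 255, 0, 0, 0, 0, 0, 0, 255, 0, 0, 0, 0, 0, 0, 255],
  "squeeze": 4
}}

```text
time_s: 13.3
ee_pos: [0.6612, 0.1415, 0.1429]
tool_rot: [0.098, 0.923, -0.039, 0.37]
contact_force: [-0.9, -1.0, 5.7]
gripper_width: 0.0218
grip_force: 4.0
```

Emit:
{"method": "step_arm", "body": {
  "rows": [0, 0, 0, 0, 0, 0, 185, 0, 0, 0, 0, 0, 0, 175, 0, 0, 0, 0, 0, 0, 160, 0, 0, 0, 0, 0, 0, 140, 0, 0, 0, 0, 0, 0, 110, 0, 0, 0, 0, 0, 0, 110, 0, 0, 0, 0, 0, 0, 110, 0, 0, 0, 0, 0, 0, 110]
}}

```text
time_s: 14.1
ee_pos: [0.6604, 0.1416, 0.1418]
tool_rot: [0.098, 0.923, -0.039, 0.369]
contact_force: [-0.5, -0.0, 0.6]
gripper_width: 0.0526
grip_force: 0.0
```

Emit:
{"method": "step_arm", "body": {
  "rows": [0, 0, -0.015, 0, 0, 0, 110, 0, 0, -0.035, 0, 0, 0, 110, 0, 0, -0.06, 0, 0, 0, 110, 0, 0, -0.09, 0, 0, 0, 110, 0, 0, -0.12, 0, 0, 0, 110, 0, 0, -0.15, 0, 0, 0, 110, 0, 0, -0.15, 0, 0, 0, 110, 0, 0, -0.15, 0, 0, 0, 110]
}}

```text
time_s: 14.9
ee_pos: [0.5594, 0.1635, 0.2509]
tool_rot: [0.098, 0.923, -0.038, 0.37]
contact_force: [-0.0, -0.6, -1.0]
gripper_width: 0.0525
grip_force: 0.0
```

Emit:
{"method": "step_arm", "body": {
  "rows": [0, 0, 0, 0, 0, 0, 110, 0, 0, 0, 0, 0, 0, 110, 0, 0, 0, 0, 0, 0, 110, 0, 0, 0, 0, 0, 0, 110, 0, 0, 0, 0, 0, 0, 110, 0, 0, 0, 0, 0, 0, 110, 0, 0, 0, 0, 0, 0, 110, 0, 0, 0, 0, 0, 0, 110]
}}

```text
time_s: 15.7
ee_pos: [0.5592, 0.1632, 0.2504]
tool_rot: [0.098, 0.923, -0.039, 0.369]
contact_force: [-0.0, -0.1, 0.1]
gripper_width: 0.0529
grip_force: 0.0
```

Emit:
{"method": "step_arm", "body": {
  "rows": [0, 0, 0, 0, 0, 0, 110, 0, 0, 0, 0, 0, 0, 110, 0, 0, 0, 0, 0, 0, 110, 0, 0, 0, 0, 0, 0, 110, 0, 0, 0, 0, 0, 0, 110, 0, 0, 0, 0, 0, 0, 110, 0, 0, 0, 0, 0, 0, 110, 0, 0, 0, 0, 0, 0, 110]
}}

```text
time_s: 16.5
ee_pos: [0.5592, 0.1631, 0.2504]
tool_rot: [0.098, 0.923, -0.039, 0.369]
contact_force: [-1.0, -0.3, 0.2]
gripper_width: 0.053
grip_force: 0.0
```

Emit:
{"method": "step_arm", "body": {
  "rows": [0, 0, 0, 0, 0, 0, 110, 0, 0, 0, 0, 0, 0, 110, 0, 0, 0, 0, 0, 0, 110, 0, 0, 0, 0, 0, 0, 110, 0, 0, 0, 0, 0, 0, 110, 0, 0, 0, 0, 0, 0, 110, 0, 0, 0, 0, 0, 0, 110, 0, 0, 0, 0, 0, 0, 110]
}}

```text
time_s: 17.3
ee_pos: [0.5592, 0.1632, 0.2504]
tool_rot: [0.098, 0.923, -0.039, 0.369]
contact_force: [-0.8, -0.3, -0.2]
gripper_width: 0.053
grip_force: 0.0
```

```bash
python3 - <<'E'
from h import *
from cell import robot
np.set_printoptions(precision=4,suppress=True)
S=Ro.from_euler("z",YS,degrees=True)
for n in("side","side","top"):
    c=robot.capture(n); V=S.inv().apply(world(c).reshape(-1,3)-np.append(M,0))
    for a,b in((.045,.07),(.15,.19)):
        m=(abs(V[:,0])<.045)&(abs(V[:,1])<.035)&(V[:,2]>a)&(V[:,2]<b)
        if m.any(): print(n,a,m.sum(),np.percentile(V[m],[3,50,97],axis=0).tolist())
    if n=="side": cv2.imwrite("pics/s8.png",cv2.resize(c["color"][150:250,230:320],(540,600),interpolation=2)[:,:,::-1])
s=robot.observe(); print(s["time_s"],s["contact_force"])
E
```

```text
side 0.045 33 [[-0.028259867345942647, -0.01587335386145626, 0.046009933616688536], [0.026994164328323977, -0.010344162018559524, 0.06070282256891746], [0.033499321070463134, 0.0058377663491527565, 0.06904932671412058]]
side 0.15 116 [[-0.014174294683286683, -0.018281858425911842, 0.15224537089090837], [0.002909499763434836, -0.010754884679280822, 0.17392513854474206], [0.020315036903865887, 0.004348457022752359, 0.18927061474742757]]
side 0.045 33 [[-0.02890761853851446, -0.016674146154190557, 0.04640054936578899], [0.026600001494636028, -0.01081543813797947, 0.06051418089072047], [0.03367385101758828, 0.010201710759460969, 0.06940698143425585]]
side 0.15 118 [[-0.014314230827027468, -0.017973609119128233, 0.15163161489565077], [0.002836224296963239, -0.010205291867486926, 0.1727596056913534], [0.020363467231208687, 0.0029843670306290058, 0.1888131611231934]]
top 0.045 10 [[-0.03154781289625359, -0.009810770084633174, 0.048637869249212616], [-0.029297503336813815, -0.0005551374026739294, 0.06535438770459512], [0.013984760088201646, 0.008347732641159854, 0.06866982655644807]]
top 0.15 50 [[-0.017987533059714723, -0.01058565123276612, 0.15133200214236028], [-0.0023871587104879986, -0.0019333446584258438, 0.1855888936235397], [0.018592496524471407, 0.015747124811959504, 0.1897893695302089]]
17.45 [-0.3917  0.2592 -0.126 ]
```

View pics/s8.png

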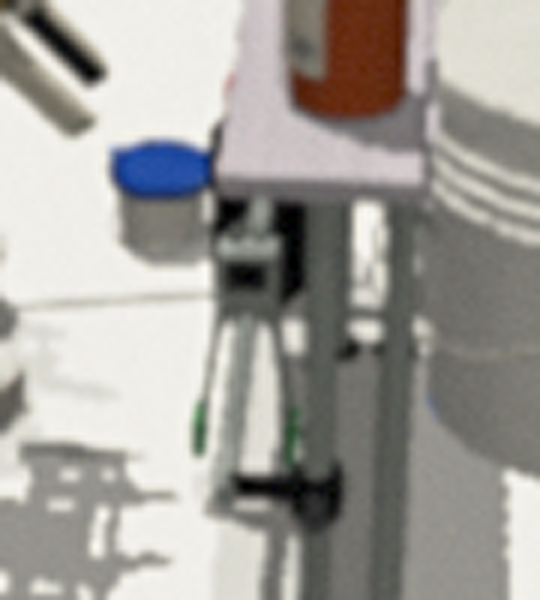

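The tongs hang still and upright astride the rail, with the head at crop (250,275), the tips at (200,430) and (292,430), and the gripper clear. I'm handing in now.

```bash
python3 -c "
from cell import robot
print(robot.close_job())"
```

```text
the job is handed in; nothing more can be done
None
```

The tongs hang still and straight down astride the rail near its middle, released with the gripper clear, and the job is handed in at about 17.5 s; no verdict came back.

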